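# Release the larger marble from its chute

### The arm

A 6-joint arm with a two-finger parallel gripper is mounted at the origin on the work surface; the furniture and walls round the work are solid. World frame = base frame: x ahead of the robot, y to its left, z up, the work surface at z = 0. Lengths are in m, angles in rad, forces in N, time in s.
With the tool pointing down it reaches from about 0.375 to 0.9 m from the base axis. Payload 3.1 kg.
Tool frame: the origin (TCP) lies midway between the tips of the shut fingers; the grasp point (between the pads) lies 19 mm behind it; x points along the fingers, y is the direction in which the jaws open and shut, and the axes are right-handed (so a half turn about x gives the same grasp; the last joint's range is limited). The gripper opens to 87 mm and grips with 3 to 60 N. Pads are 19 mm wide; open, the fingers measure 117 mm over their backs; the gripper's body (75 mm by 190 mm) begins 51 mm behind the grasp point.
Start: joints at [-1.345, 0.527, 1.433, -0, 1.181, -0.178], TCP at [0.246, -0.574, 0.223] pointing down, gripper open.
Joint ranges: [-3.08, 3.08], [-0.75, 2.2], [0.22, 2.44], [-1.43, 4.57], [0, 2.65], [-2.85, 2.85]. Speed limits (rad/s): [2.79, 2.79, 3.14, 3.14, 3.14, 3.14].

### API

Orientations are given as a unit quaternion [x, y, z, w].
In Python, from rig import get_obs, imaging, robot gives the robot as it stands.
- The arm moves only by the shell command python3 -m inch 'ROWS' [FORCE]. ROWS is JSON, a list of rows, each a list of 3 entries, a list of its own where there are three numbers: the finger opening in mm, from 0 to 87, then the shift along the tool's x, y, z in mm, then the turn, a rotation vector about the tool's x, y, z in degrees. In form: [[grip, [dx, dy, dz], [wx, wy, wz]], ...]. A call has 1 to 12 rows; each row shifts and turns the pose as measured when the row begins, along the tool's axes as they then stand; what a row does not reach is not made up. A row lasts 1/8 s, in which the tool goes at most 62.5 mm and 10.7 degrees, less where a joint would pass 70% of its speed; a pose out of reach is approached as far as the arm can. A call with a gripper value outside its range is refused whole. The fingers move at their own pace and stop on an object; FORCE is the grip in N (left out, the last holds). Time passes only in rows, so rows that do not move let the fingers close. It gives the time, the measured TCP pose, the force and the opening at its end, in the units of the state.
- get_obs(): the state, without advancing time (a new reading comes with each control period).
- imaging.camera(name): name is "side" or "top"; returns the picture (400x640x3 uint8, red, green, blue); there is no depth.
- imaging.camera_params(name): a dict with "camera_matrix" (3x3 intrinsics, pixels), "xyz" and "rotation" of the camera in the world. Camera axes: x right, y down, z forward; pixel columns grow to the right and rows downward; lengths in m; the calibration is good to about 2 mm. A picture is of the moment at which its call begins. camera_params takes no time and is no camera call.
- robot.hand_in(): hands the job in, once; it reports no verdict.
Trained networks look in the newest picture that a camera, given by its name, has taken for a name from the list of things; names that differ only in an ending like _2 or _b are one class to them, and where a whole thing is asked for, a point or a joint stands for the part that bears it (a point fixed in the world has none). Each returns a list of dicts, best first, with "confidence" (0 to 1); they miss things now and then, are a little off and sometimes report something else, mostly with a low value. They report only what shows in the picture. A call takes as long as a camera call.
- imaging.cut_out(camera, target): "pixels" (400x640 bool, what is visible of it) and "box" ([centre column, centre row, width, height] in pixels, round what is visible of it).
- imaging.tip_of(camera, target): "pixel" ([column, row] in pixels: a listed point, or the origin of a listed thing).
The state is a dict: "time": time; "q": joint angles; "joint_velocities": joint speeds; "joint_torque": joint torques, N m; "position": TCP position; "tool_rot": TCP orientation; "ft_force": force on the tool from outside, world axes, zero at the start; "moment": the same for the moment, N m; "grip_width": finger opening in m.
Only numpy, scipy, OpenCV 4.12 (cv2) and the standard library are available. Lean on these libraries where they do the work, as an engineer would, in place of code of your own. Each camera call takes 0.05 s, during which the arm holds its last target. There are 200 camera calls.

### The job

Let the larger of the two glass marbles roll out of its lane into the dish: with the fingertips press down the finger pad of that lane's rocking lever so that its gate at the other end lifts, keep it down until the marble is in the dish, then let the lever come back up so that the gate is shut again. Keep the smaller marble behind its own gate with that lever not pressed. Do not touch the marbles or the gates themselves, grasp nothing, and do not disturb the dish or the other things around the stand.

Things in the scene. Friction and masses are not known exactly. Their poses are not given: they have to be found in the camera images.
- stand: Fixed marble stand: plywood board 385 x 240 mm, top 12 mm above the table, with a two-lane aluminium chute. Origin on the board top under the lever pivots; +x down the chute to the dish, +y left lane. Lanes centred at y = +-21 mm, 34 wide, walls 20 high, falling 6.5 degrees; floor z = 96 mm at x = -60, 75 at the outlet, x = +125. Highest fixed part: pivot brackets, z = 134.
- lever_left (a joint): Steel rocking lever outside the left lane, along stand x at y = +51 mm; pivot at x = 0, z = 125 mm, pad end at x = -120, gate end at +100. Value in rad: 0 = gate shut (rest), grows as the pad sinks and the gate lifts, 0.34 = end stop. A light spring shuts it on release: about 1.5 N on the pad starts it, about 3 N holds it down. The large marble gets out from about 0.27 on.
- lever_right (a joint): The same lever outside the right lane, at y = -51 mm.
- pad_left (a point): Middle of the top of the left lever's flat black finger pad, 32 mm along the lever x 36 mm wide; 145 mm above the table at rest, sinking 40 mm in an arc of 120 mm radius about the pivot at the end stop. The pad tilts with the lever. Nothing stands within 45 mm of it at its height.
- pad_right (a point): The same point on the right lever.
- gate_left (a point): Middle of the lower edge of the steel gate blade, 30 mm wide, 3 thick, 46 high, that hangs into the left lane from a crossbar on the lever's far end and is part of the lever; 2 mm above the lane floor when shut, about 36 mm higher at the end stop. Gate blade and crossbar are not to be touched.
- gate_right (a point): The same in the right lane, on the right lever.
- marble_large_center (a point): Centre of the larger amber glass marble, 28 mm in diameter, waiting behind the gate of one of the lanes (either one). It rolls out by itself when that gate is up.
- marble_small_center (a point): Centre of the smaller amber glass marble, 18 mm in diameter, same glass, waiting in the other lane.
- dish: Loose clear ribbed dish, 124 mm across, 61 mm high, standing on the board under the outlets of both lanes. Origin: centre of its underside, z up.
- jar: Bystander: small jar with white screw lid, 50 mm across, 49 mm high, origin at its underside's centre.
- block: Bystander: black graphite block 52 x 60 x 24 mm, origin at its underside's centre.
- tweezers: Bystander: steel tweezers 172 x 22 x 9 mm lying on the table, origin at the underside's centre, x along them.
- scorer: Bystander: white upright rod scorer 31 x 32 x 70 mm, origin at its underside's centre.

How it is judged:
On the way, in this order (a step that is already met when the one before it is completed fails the run):
1. the lever of the larger marble's lane is pressed by the fingers and its gate is rising, the marble still in the lane (x of marble_large_center in the frame of stand below 0.103 m and ((y of marble_large_center in the frame of stand above 0.002 m and value of joint lever_left above 0.1 rad and contact force between the fingers and lever_left_c1 above 0.3 N) or (y of marble_large_center in the frame of stand below -0.002 m and value of joint lever_right above 0.1 rad and contact force between the fingers and lever_right_c1 above 0.3 N))).
2. the larger marble is in the dish while that lever is still held down (horizontal distance between marble_large_center and dish below 0.055 m and z of marble_large_center in the frame of dish below 0.05 m and ((y of marble_small_center in the frame of stand below -0.002 m and value of joint lever_left above 0.1 rad) or (y of marble_small_center in the frame of stand above 0.002 m and value of joint lever_right above 0.1 rad))).
At the end, for the whole second after the job is handed in: The larger marble lies in the dish (centre within 55 mm of the dish's axis and below 45 mm over its underside), slower than 50 mm/s; the smaller marble is still behind its gate; both gates are shut (levers within 0.03 rad of rest); the dish stands upright (horizontal distance between marble_large_center and dish below 0.055 m and z of marble_large_center in the frame of dish below 0.045 m and linear speed of marble_large below 0.05 m/s and x of marble_small_center in the frame of stand between -0.06 and 0.103 m and z of marble_small_center in the frame of stand above 0.08 m and value of joint each of lever_left, lever_right below 0.03 rad and angle between dish's own z axis and vertical below 0.1 rad); the robot touches nothing.
It fails at once if the smaller marble gets out of its lane (not (x of marble_small_center in the frame of stand between -0.06 and 0.103 m and z of marble_small_center in the frame of stand above 0.08 m)).
It fails at once if the lever of the smaller marble's lane is pressed ((y of marble_small_center in the frame of stand above 0.002 m and value of joint lever_left above 0.08 rad) or (y of marble_small_center in the frame of stand below -0.002 m and value of joint lever_right above 0.08 rad)).
It fails at once if the robot touches a marble, or the larger one is lifted above the chute (height (world z) of marble_large_center above 0.137 m or contact force between any of the fingers, the arm and marble_large above 0.2 N or contact force between any of the fingers, the arm and marble_small above 0.2 N).
It fails at once if a gate is lifted directly by the robot (contact force between any of the fingers, the arm and lever_left_c2 above 1 N or contact force between any of the fingers, the arm and lever_left_c3 above 1 N or contact force between any of the fingers, the arm and lever_right_c2 above 1 N or contact force between any of the fingers, the arm and lever_right_c3 above 1 N).
It fails at once if the dish or another thing around the stand is moved more than 20 mm (distance of any of dish, jar, block, tweezers, scorer from where it was at the start of the episode above 0.02 m).
It also fails if it takes over 35 s, if anything falls off the work surface, if the arm or the gripper's body presses on something with over 40 N, if the wrist force passes 120 N, or if a joint passes its speed limit or range.

## Working session

There is one attempt and no reset: what is moved stays moved. The work goes in short steps, Python scripts to look and compute and a shell command to move; the robot and the scene stay as the last step left them, time stands still between calls to the robot, and variables do not carry over. Pictures are saved under pics/ and viewed, about 8 in all and at most 12, crops included, and the job is handed in when it is done.

```bash
mkdir -p pics; cat > h.py <<'E'
import numpy as np, cv2
from rig import get_obs, imaging, robot
from scipy.spatial.transform import Rotation as R
def par(n):
    p=imaging.camera_params(n); K=np.array(p["camera_matrix"]); r=np.array(p["rotation"])
    if r.shape!=(3,3): r=R.from_quat(r.ravel()).as_matrix() if r.size==4 else R.from_rotvec(r).as_matrix()
    return K,np.array(p["xyz"]),r
def atz(n,px,z):
    K,c,r=par(n); d=r@np.linalg.inv(K)@np.array([px[0],px[1],1.]); return c+d*(z-c[2])/d[2]
def proj(n,P):
    K,c,r=par(n); v=K@(r.T@(np.array(P)-c)); return v[:2]/v[2]
E
python3 - <<'E'
from h import *
ims=[]
for n in("top","side"):
    im=imaging.camera(n); cv2.imwrite(f"pics/{n}0.png",im[:,:,::-1])
    K,c,r=par(n); print(n,c.round(3),r[:,2].round(3),K[0,0].round())
    for t in("pad_left","pad_right","gate_left","gate_right","marble_large_center","marble_small_center","dish","stand"):
        print(n,t,[(np.round(d["pixel"]).tolist(),round(d["confidence"],2)) for d in imaging.tip_of(n,t)[:3]])
o=get_obs();print(o["time"],o["position"],o["tool_rot"],o["grip_width"])
E
```

```text
top [0.415 0.242 0.958] [ 0.186  0.002 -0.983] 400.0
top pad_left [([316.0, 270.0], 0.62)]
top pad_right [([352.0, 228.0], 0.74), ([364.0, 279.0], 0.65)]
top gate_left [([353.0, 174.0], 0.67), ([367.0, 180.0], 0.3)]
top gate_right [([369.0, 178.0], 0.56), ([361.0, 278.0], 0.44)]
top marble_large_center [([369.0, 186.0], 0.67)]
top marble_small_center [([351.0, 178.0], 0.57)]
top dish [([363.0, 159.0], 0.56)]
top stand [([351.0, 227.0], 0.74), ([364.0, 161.0], 0.18)]
side [ 0.601 -0.407  0.618] [-0.055  0.794 -0.605] 379.0
side pad_left [([261.0, 183.0], 0.61)]
side pad_right [([240.0, 213.0], 0.84)]
side gate_left [([357.0, 232.0], 0.95)]
side gate_right [([350.0, 245.0], 0.71)]
side marble_large_center [([345.0, 240.0], 0.55)]
side marble_small_center []
side dish [([386.0, 271.0], 0.8)]
side stand [([307.0, 254.0], 0.97), ([309.0, 293.0], 0.61)]
0.9 [ 0.24614965 -0.57444996  0.22256231] [ 0.69267461  0.14214158 -0.69267263  0.14213476] 0.08715388811154387
```

```bash
python3 - <<'E'
from h import *
a=cv2.imread("pics/top0.png")[110:310,240:440]; b=cv2.imread("pics/side0.png")[150:350,200:460]
cv2.imwrite("pics/topc.png",cv2.resize(a,(600,600),interpolation=cv2.INTER_CUBIC)); cv2.imwrite("pics/sidec.png",cv2.resize(b,(780,600),interpolation=cv2.INTER_CUBIC))
for n,l in(("top",dict(pl=(316,270),pr=(364,279))),("side",dict(pl=(261,183),pr=(240,213)))):
    for k,p in l.items(): print(n,k,atz(n,p,.145).round(4))
print("gates",atz("top",(353,174),.095),atz("side",(357,232),.095),atz("top",(369,178),.095),atz("side",(350,245),.095))
E
```

```text
top pl [0.4304 0.2615 0.145 ]
top pr [0.411  0.1659 0.145 ]
side pl [0.4308 0.2793 0.145 ]
side pr [0.4066 0.173  0.145 ]
gates [0.64068933 0.17737341 0.095     ] [0.64174804 0.17840653 0.095     ] [0.63084861 0.14213441 0.095     ] [0.6267272  0.13958615 0.095     ]
```

View pics/topc.png

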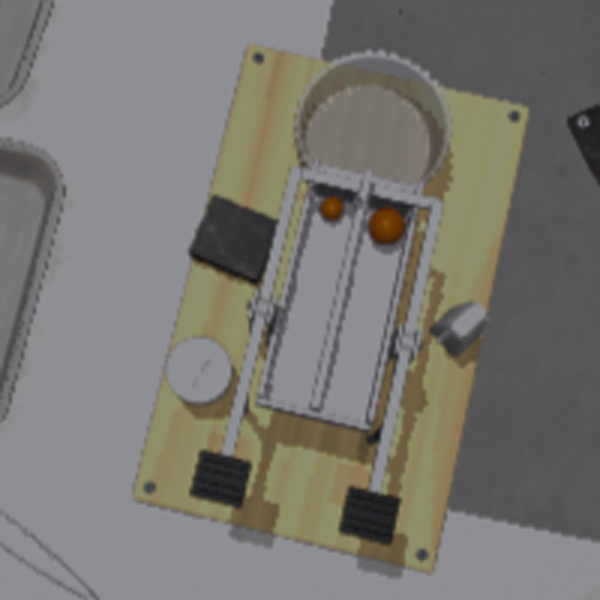

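View pics/sidec.png

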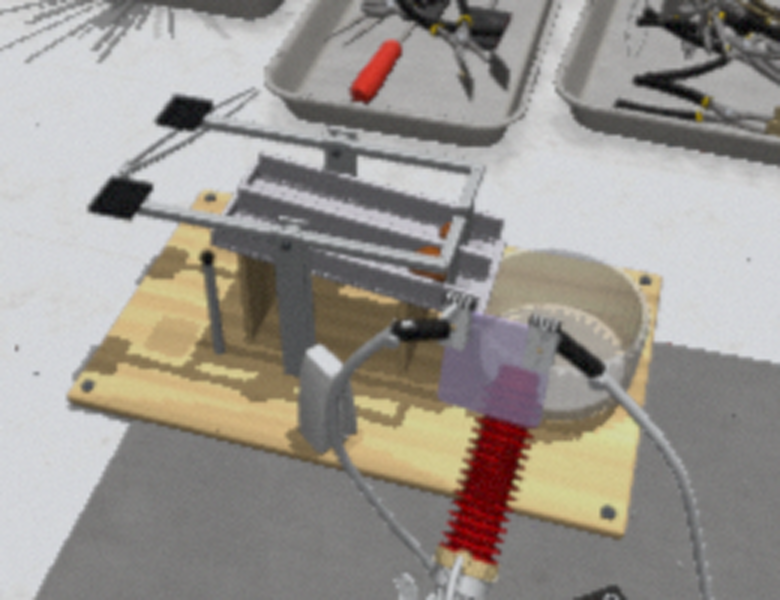

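View pics/side0.png

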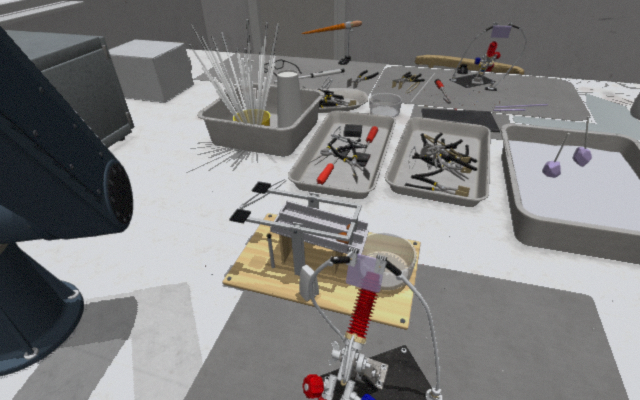

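View pics/top0.png

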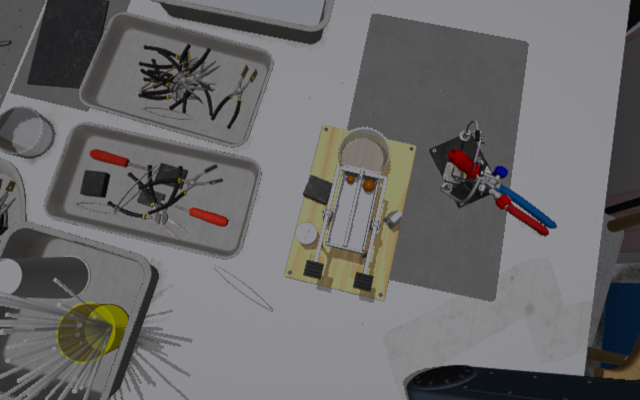

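```bash
python3 - <<'E'
from h import *
from scipy.optimize import least_squares
c=lambda x,y:(240+x/3,110+y/3)
s=lambda x,y:(200+x/3,150+y/3)
# stand coords of features, top of board z=0 (world 0.012)
F=[("top",c(221,477),(-.12,.051,.133)),("top",c(370,515),(-.12,-.051,.133)),
("side",s(186,112),(-.12,.051,.133)),("side",s(121,197),(-.12,-.051,.133)),
("top",c(262,312),(0,.051,.134)),("top",c(406,340),(0,-.051,.134)),
("side",s(290,238),(0,-.051,.13))]
f=lambda p:np.concatenate([proj(n,[p[0]+np.cos(p[2])*P[0]-np.sin(p[2])*P[1],p[1]+np.sin(p[2])*P[0]+np.cos(p[2])*P[1],P[2]+.012])-px for n,px,P in F])
r=least_squares(f,[.53,.19,-.2]);print(r.x,r.fun.round(1))
p=r.x
for P in((-.12,-.051),(-.12,.051),(0,-.051)):print(P,p[0]+np.cos(p[2])*P[0]-np.sin(p[2])*P[1],p[1]+np.sin(p[2])*P[0]+np.cos(p[2])*P[1])
for k in("top","side"):
  imaging.camera(k)
  for t in("pad_left","pad_right"):
    print(k,t,[(np.round(d["box"]).tolist(),round(d["confidence"],2)) for d in imaging.cut_out(k,t)[:3]])
print(R.from_quat(get_obs()["tool_rot"]).as_matrix().round(3))
E
```

```text
[ 0.53564141  0.18625243 -0.25196579] [ 0.3  0.2  0.3 -0.5 -1.5 -0.8 -0.9 -0.7  0.4 -2.3  0.9 -0.3 -0.4 -2.3]
(-0.12, -0.051) 0.40671578553100973 0.16677977882763168
(-0.12, 0.051) 0.4321452175346068 0.26555904784686685
(0, -0.051) 0.5229266902595217 0.1368627999998704
top pad_left [([365.0, 150.0, 53.0, 38.0], 0.65), ([331.0, 223.0, 53.0, 113.0], 0.59)]
top pad_right [([369.0, 233.0, 36.0, 119.0], 0.62)]
side pad_left [([306.0, 207.0, 110.0, 49.0], 0.58)]
side pad_right [([294.0, 230.0, 125.0, 34.0], 0.72)]
[[-0.     0.394 -0.919]
 [ 0.    -0.919 -0.394]
 [-1.    -0.    -0.   ]]
```

The picture shows the large marble in the right lane at top px (369,185), with the right pad at top (363,282) and side (240,216). Both views fit one stand pose to within about 2 px. The right pad comes out at (0.407, 0.167, 0.145). I'll close the fingers, rise, and go round at a safe radius and height.

```bash
python3 -m inch '[[0,[-40,0,0],[0,0,0]],[0,[-40,0,0],[0,0,0]],[0,[-20,-34,-38],[0,0,0]],[0,[0,-34,-38],[0,0,0]],[0,[0,-34,-38],[0,0,0]],[0,[0,-34,-38],[0,0,0]],[0,[0,-34,-38],[0,0,0]],[0,[0,-34,-38],[0,0,0]],[0,[0,-34,-38],[0,0,0]]]' 20
python3 -c "
from h import *
o=get_obs();M=R.from_quat(o['tool_rot']).as_matrix();print(M.round(3),M.T@(np.array([.412,.02,.3])-o['position']),M.T@(np.array([.407,.167,.2])-o['position']),o['q'])"
```

```text
time: 2.33
position: [0.4007, -0.2464, 0.3261]
tool_rot: [0.695, 0.138, -0.692, 0.141]
ft_force: [1.3, -0.3, 0.3]
grip_width: 0.0056
[[ 0.004  0.386 -0.922]
 [-0.004 -0.922 -0.386]
 [-1.     0.005 -0.003]] [ 0.0252123  -0.24146094 -0.11322982] [ 0.12464566 -0.37948893 -0.16514594] [-7.89774920e-01  1.91106022e-01  1.66545796e+00  5.23606449e-04
  1.27932878e+00  3.84245488e-01]
```

```bash
python3 -m inch '[[0,[5,-48,-22],[0,0,0]],[0,[5,-48,-22],[0,0,0]],[0,[5,-48,-22],[0,0,0]],[0,[5,-48,-22],[0,0,0]],[0,[5,-48,-22],[0,0,0]],[0,[0,-46,-17],[0,0,0]],[0,[20,-46,-17],[0,0,0]],[0,[40,-46,-18],[0,0,0]],[0,[0,0,0],[0,0,0]]]'
python3 - <<'E'
from h import *
o=get_obs();M=R.from_quat(o['tool_rot']).as_matrix();print(M.round(3),M.T@(np.array([.407,.167,.16])-o['position']))
ts=[]
for n in("top","side"):
    im=imaging.camera(n)[:,:,::-1]; u,v=proj(n,o['position']).astype(int); print(n,u,v)
    v=max(v,60);u=max(u,80); ts.append(cv2.resize(im[v-60:v+60,u-60:u+60].copy(),(400,400),interpolation=cv2.INTER_CUBIC))
cv2.imwrite("pics/n1.png",np.hstack(ts))
E
```

```text
time: 3.45
position: [0.4072, 0.1784, 0.241]
tool_rot: [0.699, 0.138, -0.687, 0.144]
ft_force: [0.4, -0.3, 0.5]
grip_width: 0.0005
[[ 0.018  0.39  -0.92 ]
 [-0.005 -0.921 -0.391]
 [-1.     0.012 -0.014]] [0.08101352 0.00948123 0.00578969]
top 362 281
side 233 170
```

View pics/n1.png

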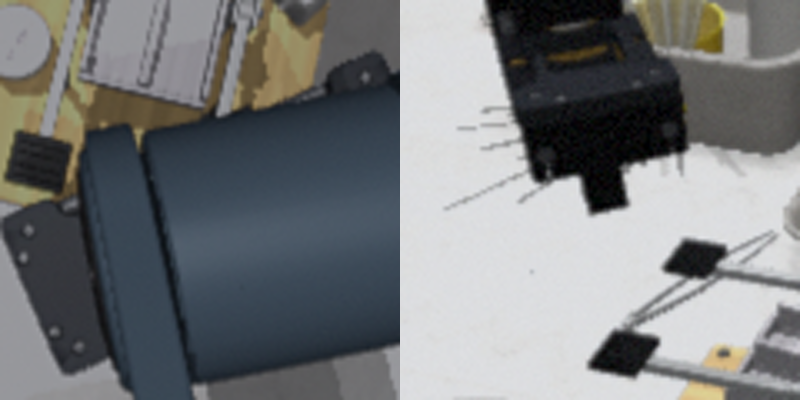

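The fingers are shut and right over the right pad. In the side view the tip is at crop (605,205), in line above the pad at (625,352). I'll lower to just above it.

```bash
python3 -m inch '[[0,[30,5,3],[0,0,0]],[0,[30,5,3],[0,0,0]],[0,[15,0,0],[0,0,0]],[0,[0,0,0],[0,0,0]]]'
python3 - <<'E'
from h import *
o=get_obs();print(o['position'])
im=imaging.camera("side")[:,:,::-1]
cv2.imwrite("pics/n2.png",cv2.resize(im[150:290,190:390],(800,560),interpolation=cv2.INTER_CUBIC))
E
```

```text
time: 4.05
position: [0.4171, 0.1594, 0.1722]
tool_rot: [0.707, 0.132, -0.68, 0.141]
ft_force: [0.4, -0.4, -0.2]
grip_width: 0.0001
[0.41711803 0.15943153 0.17215719]
```

View pics/n2.png

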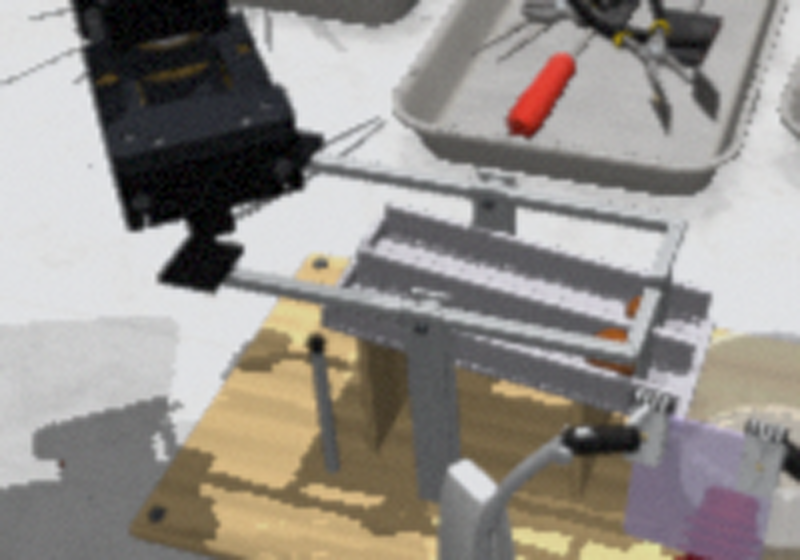

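The tip is 12 mm off and tilted about 2°. I'll correct both, then press.

```bash
python3 -m inch '[[0,[0,-11,6],[0,-2,-1.2]],[0,[0,0,0],[0,0,0]]]'
python3 -c "
from h import *
o=get_obs();M=R.from_quat(o['tool_rot']).as_matrix();print(M.round(3),M.T@(np.array([.407,.167,.145])-o['position']))"
```

```text
time: 4.35
position: [0.4103, 0.1664, 0.1749]
tool_rot: [0.696, 0.136, -0.692, 0.136]
ft_force: [0.9, 0.1, -0.5]
grip_width: 0.0005
[[ 0.005  0.378 -0.926]
 [ 0.001 -0.926 -0.378]
 [-1.     0.001 -0.006]] [ 0.02991617 -0.00179388  0.00301555]
```

```bash
python3 -m inch '[[0,[15,-1,2],[0,0,0]],[0,[12,0,1],[0,0,0]],[0,[10,0,0],[0,0,0]],[0,[10,0,0],[0,0,0]],[0,[0,0,0],[0,0,0]]]'
python3 -c "
from h import *
o=get_obs();M=R.from_quat(o['tool_rot']).as_matrix();print(M.round(3),o['position'])"
```

```text
time: 4.97
position: [0.411, 0.1656, 0.129]
tool_rot: [0.699, 0.135, -0.689, 0.136]
ft_force: [-0.9, -0.8, -0.1]
grip_width: 0.001
[[ 0.015  0.377 -0.926]
 [ 0.002 -0.926 -0.377]
 [-1.     0.004 -0.015]] [0.41104375 0.16562685 0.12901476]
```

```bash
python3 - <<'E'
from h import *
print(get_obs()['ft_force'])
im=imaging.camera("side")[:,:,::-1]
cv2.imwrite("pics/n3.png",cv2.resize(im[150:290,190:390],(800,560),interpolation=cv2.INTER_CUBIC))
E
```

```text
[-0.87886418 -0.82398672 -0.10274261]
```

View pics/n3.png

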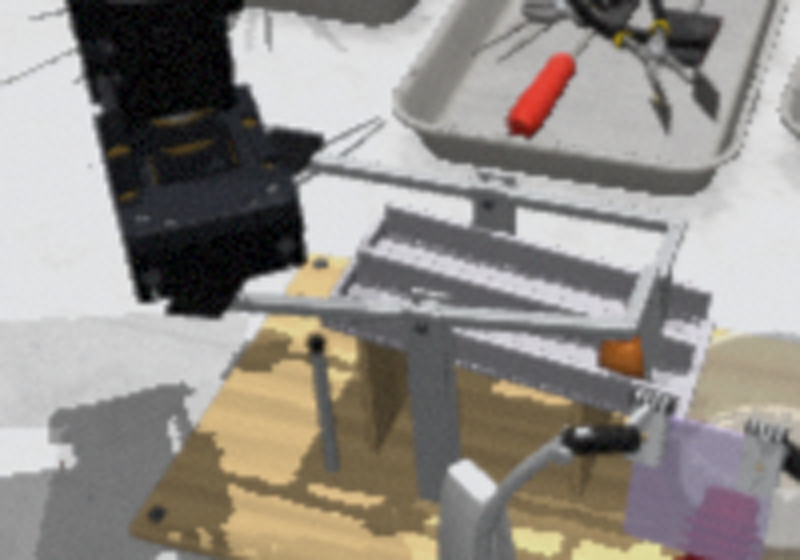

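The right lever is pressed, with its pad sunk to about (205,300). The gate at (650,310) has risen, and the marble at (620,355) is still in the lane. The left lever is at rest. I'll press on to near the stop and hold.

```bash
python3 -m inch '[[0,[10,0,0],[0,0,0]],[0,[9,0,0],[0,0,0]],[0,[5,0,0],[0,0,0]],[0,[0,0,0],[0,0,0]],[0,[0,0,0],[0,0,0]],[0,[0,0,0],[0,0,0]],[0,[0,0,0],[0,0,0]],[0,[0,0,0],[0,0,0]],[0,[0,0,0],[0,0,0]]]'
python3 - <<'E'
from h import *
print(get_obs()['ft_force'])
im=imaging.camera("side")[:,:,::-1]
t=imaging.camera("top")[:,:,::-1]
cv2.imwrite("pics/n4.png",np.hstack([cv2.resize(im[190:310,270:430],(480,360),interpolation=cv2.INTER_CUBIC),cv2.resize(t[120:240,310:410],(300,360),interpolation=cv2.INTER_CUBIC)]))
for n in("top","side"): print(n,[(np.round(d["pixel"]).tolist(),round(d["confidence"],2)) for d in imaging.tip_of(n,"marble_large_center")])
E
```

```text
time: 6.15
position: [0.4144, 0.1652, 0.109]
tool_rot: [0.702, 0.135, -0.685, 0.137]
ft_force: [-0.1, -1.0, 6.3]
grip_width: 0.0005
[-0.06681187 -0.96677084  6.28675922]
top [([376.0, 148.0], 0.48)]
side []
```

View pics/n4.png

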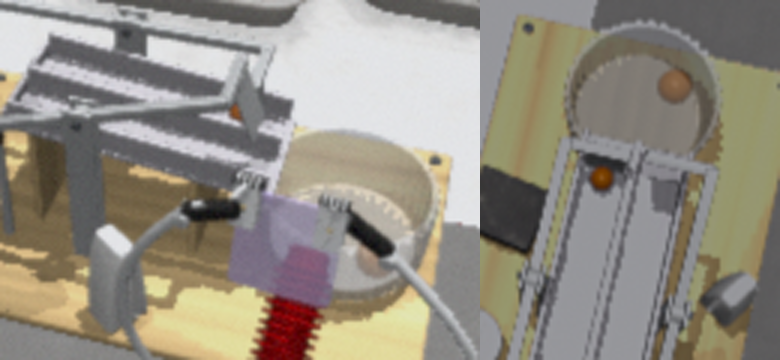

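The large marble is in the dish (top crop (675,85)), and the small one is still behind its gate at (600,178). I'll release slowly, straight up.

```bash
python3 -m inch '[[0,[-8,0,0],[0,0,0]],[0,[-8,0,0],[0,0,0]],[0,[-8,0,0],[0,0,0]],[0,[-8,0,0],[0,0,0]],[0,[-10,0,0],[0,0,0]],[0,[-20,0,0],[0,0,0]],[0,[-30,0,0],[0,0,0]],[0,[-30,0,0],[0,0,0]],[0,[0,0,0],[0,0,0]],[0,[0,0,0],[0,0,0]],[0,[0,0,0],[0,0,0]],[0,[0,0,0],[0,0,0]]]'
python3 - <<'E'
from h import *
im=imaging.camera("side")[:,:,::-1]
t=imaging.camera("top")[:,:,::-1]
cv2.imwrite("pics/n5.png",np.hstack([cv2.resize(im[160:310,220:430],(504,360),interpolation=cv2.INTER_CUBIC),cv2.resize(t[120:240,310:405],(285,360),interpolation=cv2.INTER_CUBIC)]))
p=imaging.tip_of("top","marble_large_center"); d=imaging.tip_of("top","dish")
print([(x["pixel"],x["confidence"]) for x in p+d], [atz("top",x["pixel"],.03) for x in p],[atz("top",x["pixel"],.012) for x in d])
E
```

```text
time: 7.85
position: [0.4092, 0.1642, 0.2349]
tool_rot: [0.7, 0.135, -0.687, 0.137]
ft_force: [0.0, -0.0, -0.5]
grip_width: 0.0006
[([371.9, 150.3], 0.61), ([306.4, 237.3], 0.57), ([360.6, 160.8], 0.77)] [array([0.71598313, 0.12493716, 0.03      ]), array([0.50801043, 0.28554981, 0.03      ])] [array([0.69547666, 0.15147132, 0.012     ])]
```

View pics/n5.png

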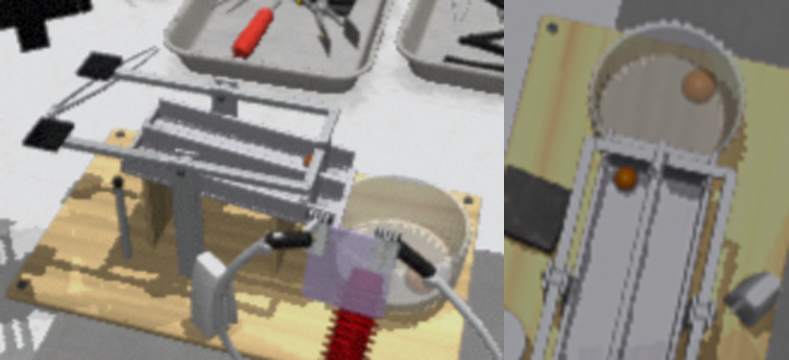

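Both levers are back up and the gates are shut. The marble is in the dish and the robot is clear. I'll wait for it to settle, then check for motion.

```bash
python3 -m inch '[[0,[-10,0,0],[0,0,0]],[0,[0,0,0],[0,0,0]],[0,[0,0,0],[0,0,0]],[0,[0,0,0],[0,0,0]],[0,[0,0,0],[0,0,0]],[0,[0,0,0],[0,0,0]],[0,[0,0,0],[0,0,0]],[0,[0,0,0],[0,0,0]],[0,[0,0,0],[0,0,0]],[0,[0,0,0],[0,0,0]],[0,[0,0,0],[0,0,0]],[0,[0,0,0],[0,0,0]]]'
python3 -m inch '[[0,[0,0,0],[0,0,0]],[0,[0,0,0],[0,0,0]],[0,[0,0,0],[0,0,0]],[0,[0,0,0],[0,0,0]],[0,[0,0,0],[0,0,0]],[0,[0,0,0],[0,0,0]],[0,[0,0,0],[0,0,0]],[0,[0,0,0],[0,0,0]]]' >/dev/null
cat > m.py <<'E'
from h import *
im=imaging.camera("top")[125:175,335:392].astype(float)
m=np.clip(im[:,:,0]-im[:,:,2]-45,0,None); m[:, :][m<0]=0
yy,xx=np.mgrid[:50,:57]; m=m*(yy<43)*(xx>12)
print(get_obs()["time"],(m*xx).sum()/m.sum()+335,(m*yy).sum()/m.sum()+125,m.sum())
E
python3 m.py; python3 -m inch '[[0,[0,0,0],[0,0,0]],[0,[0,0,0],[0,0,0]],[0,[0,0,0],[0,0,0]],[0,[0,0,0],[0,0,0]]]' >/dev/null; python3 m.py
python3 -c "
from h import *
print([(x['pixel'],round(x['confidence'],2)) for x in imaging.tip_of('top','marble_large_center')])"
```

```text
time: 9.55
position: [0.4093, 0.1643, 0.2459]
tool_rot: [0.701, 0.135, -0.687, 0.137]
ft_force: [1.1, 0.7, 0.3]
grip_width: 0.0007
10.6 375.48873873873873 148.05518018018017 888.0
11.15 375.5156950672646 148.07062780269058 892.0
[([352.7, 178.1], 0.64), ([374.6, 152.7], 0.49)]
```

The marble is stationary, with no pixel motion over 0.5 s, so I'm handing in.

```bash
python3 -c "
from rig import robot; print(robot.hand_in())"
```

```text
the job is handed in; nothing more can be done
None
```

I pressed the right lever's pad with the shut fingertips and held it near the end stop until the larger marble had rolled into the dish. Then I let the lever up slowly, backed away upward and handed in at about 11 s; no verdict was reported.

**Last checks:**
- **Larger marble:** it lies in the dish, roughly 35–40 mm from the dish's axis by the network's points, and moved less than 0.1 px in half a second.
- **Smaller marble and levers:** the smaller marble is still behind its gate in the left lane, and both levers look at rest with the gates shut.
- **Dish and surroundings:** the dish is upright and unmoved to the eye, and so are the things around the stand that were in view; the tweezers I did not look at again.
- **Robot:** it is clear, with the TCP about 100 mm above the pad.

**Disagreements:**
- **Networks:** they sometimes mixed up the two marbles and the left and right parts. I took the lanes from the pictures and fitted the stand's position from marks I read off both cameras, which agreed to about 2 px.
- **Wrist force:** it read about 0 N at half press, though the picture showed the lever down, and 6 N near the stop.

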